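Set a battery pack on charge: slide it to the switch's click

ROBOT

A 6-joint arm with a two-finger parallel gripper is mounted at the origin on a cart in front of the work surface, level with it; the furniture and walls round the work are solid. World frame = base frame: x ahead of the robot, y to its left, z up, the work surface at z = 0. Lengths are in m, angles in rad, forces in N, time in s.
With the tool pointing down it reaches from about 0.35 to 0.975 m from the base axis. Payload 17.4 kg.
Tool frame: the origin (TCP) lies between the finger pads; the fingertips stand 8 mm ahead of it and the grasp point (between the pads) lies 11 mm behind it; z points along the fingers, y is the line along which they close (so a half turn about z gives the same grasp; the last joint's range is limited). The gripper opens to 85 mm and grips with 20 to 120 N. Pads are 22 mm wide; open, the fingers measure 114 mm over their backs; the gripper's body (76 mm by 85 mm) begins 54 mm behind the grasp point. The pads swing forward as they close: fully open they stand 13 mm farther back than shut.
Start: joints at [1.121, 0.116, 1.442, -0, 1.584, -0.038], TCP at [0.27, 0.619, 0.239] pointing down, gripper open.
Joint ranges: [-2.83, 2.83], [-0.83, 2.19], [0.07, 2.5], [-1.14, 4.28], [0.01, 3], [-2.97, 2.97]. Speed limits (rad/s): [1.89, 1.89, 2.22, 3.14, 3.14, 3.14].

INTERFACE

Orientations are given as a unit quaternion [x, y, z, w].
In Python, from rig import r gives the robot as it stands. The module is installed in compiled form; this text tells all that it offers.
- The arm moves only by the tool step_arm, never from a script. Its arguments are lists of equal length, an entry for each row: "grip": the closure, from 0 (fully open) to 1 (shut); "travel": the shift along the tool's x, y, z as a fraction of full scale, a list of three; "yaw": the turn about the tool's z as a fraction of full scale. In form: {"grip": [grip, ...], "travel": [[tx, ty, tz], ...], "yaw": [yaw, ...]}. A call has 1 to 5 rows; each row is the pose to reach, as a shift and turn from the pose commanded when the call began, along the tool's axes at that moment, turning the shorter way round; what a row does not reach only later rows make up. Full scale, the value 1, is 0.5 m for a shift and pi rad for a turn. A row lasts 1/10 s, in which the tool goes at most 50 mm and 8.59 degrees, less where a joint would pass 70% of its speed; a pose out of reach is approached as far as the arm can. A call with a number of a shift or a turn outside -1 to 1 is refused whole. A call with a gripper value outside its range is refused whole. The fingers move at their own pace and stop on an object; "squeeze" is the grip in N (left out, the last holds). Time passes only in rows, so rows that repeat a pose let the fingers close. It gives the time, the measured TCP pose, the force, the opening and the grip force at its end, in the units of the state.
- r.get_obs(): the state, without advancing time (a new reading comes with each control period).
- r.get_image(name): name is "side" or "top" or "wrist"; returns the picture (384x512x3 uint8, red, green, blue); there is no depth.
- r.camera_info(name): a dict with "fx", "fy", "cx", "cy" (pixels), "pose" (4x4, takes a point from camera to world coordinates). Camera axes: x right, y down, z forward; pixel columns grow to the right and rows downward; lengths in m; the calibration is good to about 2 mm. A picture is of the moment at which its call begins: read the wrist's pose just before it. camera_info takes no time and is no camera call; for the wrist camera it gives the pose at the moment of the call.
- r.hand_in(): hands the job in; it is judged then, once.
The state is a dict: "time": time; "joint_pos": joint angles; "joint_velocities": joint speeds; "tau": joint torques, N m; "eef_pos": TCP position; "tcp_rot": TCP orientation; "wrist_force": force on the tool from outside, world axes, zero at the start; "wrist_torque": the same for the moment, N m; "opening": opening from 0.0 (shut) to 1.0 (fully open); "finger_force": force on a finger pad.
Only numpy, scipy, OpenCV 4.12 (cv2) and the standard library are available. Lean on these libraries where they do the work, as an engineer would, in place of code of your own. Each camera call takes 0.05 s, during which the arm holds its last target. There are 200 camera calls.

TASK

Put the battery pack on charge: take it out of its holder, stand it on the open worktop clear of the holder and let go, then take it again across its narrow ends, as the walls of the charging bay leave no room for fingers at its broad sides. Lift it over the bay's front lip onto the bay floor and slide it against the roller lever switch just until it clicks (its near end is then about flush with the near ends of the walls), never into overtravel, and leave it standing there with the switch held. Do not disturb the tin, spice jar or salt shaker.

Things in the scene. Friction and masses are not known exactly. Their poses are not given: they have to be found in the camera images.
- pack: Loose battery pack: plain grey block, edges rounded 4 mm, 62 (its x) x 44 (its y) x 104 mm tall (z), 0.26 to 0.44 kg; dark ribs on its broad sides (44 apart, facing +-y), smooth narrow ends (62 apart, facing +-x). Origin: centre of its underside. Either end may face the switch. It starts upright on the holder's 6 mm base, its axes within 0.02 rad of the holder's.
- holder: Fixed white storage holder: base plate 110 (x) x 70 (y) x 6 mm; two upright plates, 38 mm wide (y), rising to 104 mm, stand before the narrow ends of the pack, at x = +-36 to +-42 mm; open at the +-y sides, where fingers reach the pack's broad sides. Origin: centre of its underside.
- charging_bay: Fixed white bay. Origin on the worktop midway between the near ends of its side walls; +x runs inwards to the switch, z up. Floor 8 mm thick from x = -50 to 122 mm, 90 wide; front lip at x = -50 to -44, 18 high; side walls x = 0 to 112, 100 high, 7 thick, 58 apart inside; between the walls nothing rises above 49 mm. Lower the pack with its near end between x = -42 and -8.
- pack_home (a point): Point on the bay floor (8 mm up, bay x = 31 mm, axes as the bay's) where the centre of the pack's underside belongs: near end flush with the near ends of the walls, middle of the good range. 7 mm short of it the pack just touches the roller, 3.8 mm short the switch clicks, 4 mm beyond it overtravel begins.
- switch_lever (a joint): Roller lever of the microswitch, rad: 0 free, grows as the roller is pushed inwards (bay +x). It clicks at 0.12, 0.27 is the middle of the good range, overtravel begins at 0.42, stop at 0.6. 28 mm long, hinged at bay x = 74 mm, z = 14 mm, leaning 0.5 rad to the mouth when free. A soft spring pushes back with 0.4 to 0.8 N, less than the friction under the standing pack.
- roller (a point): Centre of the lever's grey roller (12 mm diameter, 10 mm wide, axis along the bay's y), at bay x = 61 mm, z = 38.6 mm, y = 0 when free.
- tomato_tin: Bystander: food tin, 75 mm diameter, 58 mm tall; origin at the centre of its underside.
- spice_jar: Bystander: small glass spice jar with a broad cap, 42 mm diameter, 96 mm tall; origin at the centre of its underside.
- salt_shaker: Bystander: salt shaker, 44 mm diameter, 90 mm tall; origin at the centre of its underside.
Things that resemble listed ones, but are neither listed nor needed, are in the scene too. What is shaped like the pack but orange or yellow is not meant. Leave any turquoise look-alike of the charging_bay alone.

How it is judged:
By the outcome, as a careful person would: the job done as asked, in the order asked, and still so for the second after the job is handed in, with the robot touching nothing.
It also fails if it takes over 58 s, if anything falls off the work surface, if the arm or the gripper's body presses on something with over 40 N, if the wrist force passes 120 N, or if a joint passes its speed limit or range.

## Working session

There is one attempt and no reset: what is moved stays moved. The work goes in short steps, Python scripts to look and compute and a tool call to move; the robot and the scene stay as the last step left them, time stands still between calls to the robot, and variables do not carry over. Pictures are saved under pics/ and viewed, at most 10 in all, crops included, and the job is handed in when it is done.

Besides the shell and the picture viewer there is one more tool, called in YAML: its name, and indented under it one key for each argument. step_arm: Moves the arm, as the interface text tells. Its arguments: {"type":"object","properties":{"grip":{"type":"array","items":{"type":"number"}},"travel":{"type":"array","items":{"type":"array","items":{"type":"number"}}},"yaw":{"type":"array","items":{"type":"number"}},"squeeze":{"type":"number"}},"required":["grip","travel","yaw"]}

```bash
mkdir -p pics; python3 - <<'E'
from rig import r
import cv2,numpy as np
o=r.get_obs();print({k:np.round(v,3) for k,v in o.items()})
for n in("top","side","wrist"):
    i=r.camera_info(n);print(n,i["fx"],i["cx"],i["cy"],np.round(i["pose"],3).tolist())
    cv2.imwrite(f"pics/{n}0.png",r.get_image(n)[:,:,::-1])
E
```

```text
{'time': np.float64(0.0), 'joint_pos': array([ 1.121,  0.116,  1.442, -0.   ,  1.584, -0.038]), 'joint_velocities': array([ 0.001, -0.   , -0.   , -0.   ,  0.   , -0.   ]), 'tau': array([-0.0000e+00, -7.3202e+01, -6.3248e+01, -0.0000e+00,  7.0000e-03,
        0.0000e+00]), 'eef_pos': array([0.27 , 0.618, 0.239]), 'tcp_rot': array([ 0.204,  0.979, -0.001, -0.   ]), 'wrist_force': array([ 0.855,  0.966, -0.182]), 'wrist_torque': array([-0.03 , -0.031,  0.042]), 'finger_force': np.float64(0.0), 'opening': np.float64(1.001)}
top 437.003720574701 248.12051442939844 187.30690111638305 [[0.004, -0.984, 0.181, 0.269], [-1.0, -0.0, 0.018, -0.319], [-0.018, -0.181, -0.983, 1.201], [0.0, 0.0, 0.0, 1.0]]
side 369.36884393088684 252.22907561484823 193.57391076496745 [[0.996, -0.058, 0.061, 0.451], [-0.083, -0.579, 0.811, -1.0], [-0.011, -0.813, -0.582, 0.55], [0.0, 0.0, 0.0, 1.0]]
wrist 316.26444183897905 257.79743328242796 189.96490249132032 [[0.4, 0.885, 0.239, 0.209], [0.916, -0.386, -0.107, 0.645], [-0.003, 0.262, -0.965, 0.373], [0.0, 0.0, 0.0, 1.0]]
```

View pics/top0.png

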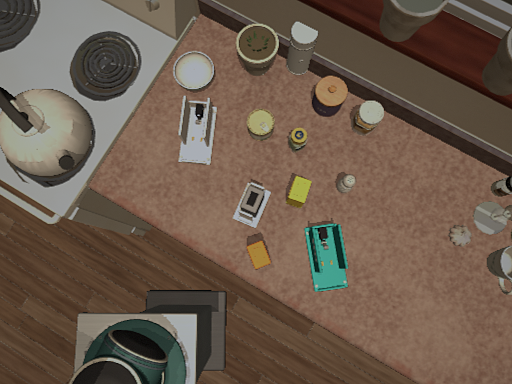

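View pics/side0.png

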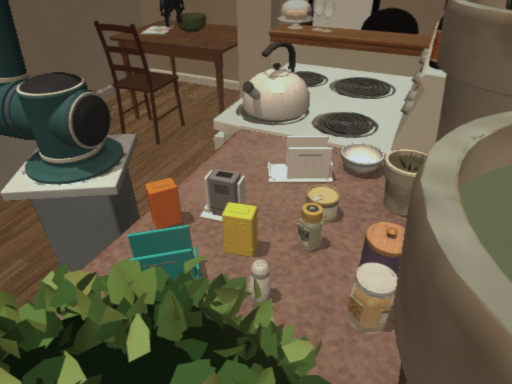

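Top view: white bay at about (198,130) with its lip towards the robot (row 158), holder with the grey pack at (252,203), tin (260,123), jar (299,138), shaker (346,182), yellow decoy (300,190), orange decoy (259,255), turquoise bay (325,257). Next, segment the bay and the holder.

```bash
cat > h.py <<'E'
from rig import r
import cv2,numpy as np
def ray(n,u,v,z,info=None):
    i=info or r.camera_info(n);P=np.array(i["pose"])
    d=P[:3,:3]@[(u-i["cx"])/i["fx"],(v-i["cy"])/i["fy"],1];c=P[:3,3]
    return (c+d*(z-c[2])/d[2])[:2]
def proj(n,p,info=None):
    i=info or r.camera_info(n);P=np.array(i["pose"]);q=P[:3,:3].T@(np.array(p)-P[:3,3])
    return np.array([i["fx"]*q[0]/q[2]+i["cx"],i["fy"]*q[1]/q[2]+i["cy"]])
E
python3 - <<'E'
from h import *
im=cv2.imread("pics/top0.png")
hsv=cv2.cvtColor(im,cv2.COLOR_BGR2HSV)
m=((hsv[...,1]<45)&(hsv[...,2]>120)).astype(np.uint8)
n,l,s,c=cv2.connectedComponentsWithStats(m)
for k in range(1,n):
    x,y,w,h,a=s[k]
    if a>60 and 160<c[k][0]<300 and 60<c[k][1]<240:
        q=cv2.boxPoints(cv2.minAreaRect(np.argwhere(l==k)[:,::-1].astype(np.float32)))
        print(s[k],q.round(1).tolist(),[ray("top",*p,0.008).round(3).tolist() for p in q])
for nm,u,v,z in(("tin",260,123,.058),("jar",299,134,.096),("shaker",346,182,.08),("yellow",300,190,.1),("orange",259,255,.1),("holder/pack",253,200,.11)):print(nm,ray("top",u,v,z).round(3))
a=cv2.resize(im[90:170,165:245],None,fx=7,fy=7,interpolation=cv2.INTER_CUBIC)[:, :400*7//7*1+160]
b=cv2.resize(im[175:235,225:285],None,fx=4,fy=4,interpolation=cv2.INTER_CUBIC)
o=np.zeros((560,800,3),np.uint8);o[:,:560]=a[:560,:560];o[:240,560:]=b
cv2.imwrite("pics/crop1.png",o)
E
```

```text
[ 173   51   41   38 1025] [[173.0, 51.0], [213.0, 51.0], [213.0, 88.0], [173.0, 88.0]] [[0.897, -0.073], [0.897, -0.191], [0.781, -0.194], [0.781, -0.077]]
[178  95   8  40 111] [[177.60000610351562, 133.89999389648438], [182.8000030517578, 94.80000305175781], [185.5, 95.19999694824219], [180.3000030517578, 134.3000030517578]] [[0.642, -0.095], [0.76, -0.106], [0.759, -0.114], [0.641, -0.103]]
[ 178   97   39   68 1351] [[177.89999389648438, 161.0], [185.6999969482422, 94.4000015258789], [217.5, 98.0999984741211], [209.6999969482422, 164.6999969482422]] [[0.563, -0.099], [0.761, -0.115], [0.75, -0.207], [0.552, -0.188]]
[233 182  38  46 648] [[231.8000030517578, 217.8000030517578], [247.3000030517578, 181.60000610351562], [270.70001220703125, 191.60000610351562], [255.1999969482422, 227.8000030517578]] [[0.403, -0.252], [0.504, -0.294], [0.476, -0.359], [0.376, -0.316]]
tin [ 0.657 -0.329]
jar [ 0.614 -0.431]
shaker [ 0.489 -0.553]
yellow [ 0.464 -0.431]
orange [ 0.3   -0.326]
holder/pack [ 0.437 -0.311]
```

View pics/crop1.png

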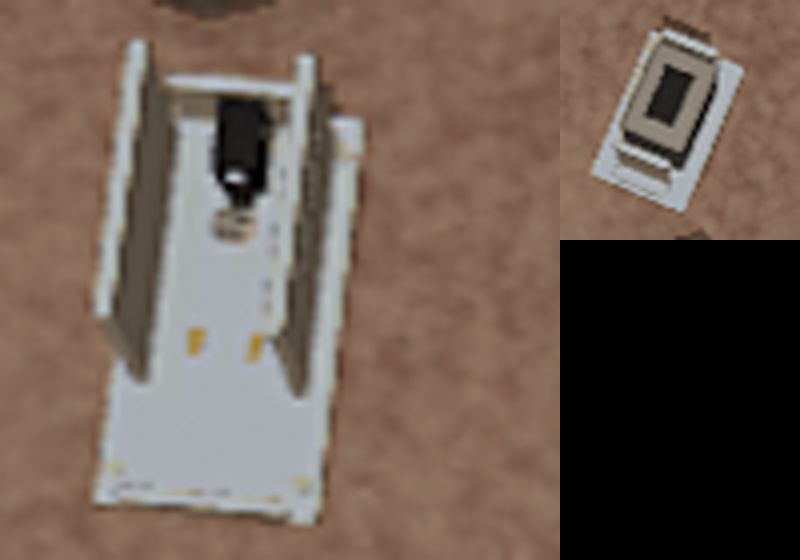

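Crop: holder base corners at original pixels (270.5,191.8), (256,227.8), (233,218.5). Bay lip edge runs (178.6,162)–(210.4,164.7), and the far right floor corner is (216.7,107). Tool y is already near the holder's y, so I go above the pack now.

step_arm:
  grip: [0, 0, 0, 0, 0]
  travel:
    - [-0.1, -0.1, -0.02]
    - [-0.2, -0.2, -0.02]
    - [-0.3, -0.3, -0.02]
    - [-0.4, -0.35, -0.02]
    - [-0.5, -0.4, -0.02]
  yaw: [0, 0, 0, 0, 0]

```text
time: 0.65
eef_pos: [0.3783, 0.3931, 0.2492]
tcp_rot: [0.204, 0.979, 0.0, 0.0]
wrist_force: [1.2, 0.4, 0.5]
opening: 0.995
finger_force: 0.0
```

step_arm:
  grip: [0, 0, 0, 0, 0]
  travel:
    - [-0.6, -1, 0]
    - [-0.6, -1, 0]
    - [-0.6, -1, 0]
    - [-0.6, -1, 0]
    - [-0.6, -1, 0]
  yaw: [0, 0, 0, 0, 0]

```text
time: 1.15
eef_pos: [0.4098, 0.1452, 0.249]
tcp_rot: [0.204, 0.979, 0.0, 0.0]
wrist_force: [1.3, -0.3, 0.1]
opening: 1.0
finger_force: 0.0
```

```bash
cat >> h.py <<'E'
def tool(p=None):
    "TCP, tool x angle; with p: shift to world p in fractions"
    o=r.get_obs();q=o["tcp_rot"];a=2*np.arctan2(q[1],q[0]);e=o["eef_pos"]
    print("t",round(float(o["time"]),2),"tcp",e.round(4),"xang",round(a,4),"yang",round(a-np.pi/2,4),"open",round(float(o["opening"]),3),"F",o["wrist_force"].round(1))
    if p is not None:
        d=np.array(p)-e;c,s=np.cos(a),np.sin(a)
        print("travel",np.round([2*(c*d[0]+s*d[1]),2*(s*d[0]-c*d[1]),-2*d[2]],4))
E
python3 - <<'E'
from h import *
tool([.437,-.308,.25])
for u,v in((270.5,191.8),(256,227.8),(233,218.5)):print(ray("top",u,v,.006))
E
```

```text
t 1.15 tcp [0.4098 0.1452 0.249 ] xang 2.7303 yang 1.1595 open 1.0 F [ 1.3 -0.3  0.1]
travel [-0.4122 -0.809  -0.0019]
[ 0.47563508 -0.35865806]
[ 0.37576822 -0.318505  ]
[ 0.40116703 -0.25534733]
```

step_arm:
  grip: [0, 0, 0, 0, 0]
  travel:
    - [-0.41, -0.81, 0]
    - [-0.41, -0.81, 0]
    - [-0.41, -0.81, 0]
    - [-0.41, -0.81, 0]
    - [-0.41, -0.81, 0]
  yaw: [0, 0, 0, 0, 0]

```text
time: 1.65
eef_pos: [0.4239, -0.1046, 0.2492]
tcp_rot: [0.205, 0.979, -0.0, 0.0]
wrist_force: [0.7, 0.8, 0.1]
opening: 1.002
finger_force: 0.0
```

step_arm:
  grip: [0, 0, 0, 0, 0]
  travel:
    - [-0.2, -0.365, 0]
    - [-0.2, -0.365, 0]
    - [-0.2, -0.365, 0]
    - [-0.2, -0.365, 0]
    - [-0.2, -0.365, 0]
  yaw: [0, 0, 0, 0, 0]

```text
time: 2.15
eef_pos: [0.4424, -0.3138, 0.2479]
tcp_rot: [0.206, 0.979, -0.0, -0.001]
wrist_force: [-0.1, 0.8, -0.4]
opening: 0.998
finger_force: 0.0
```

```bash
python3 - <<'E'
from h import *
tool([.438,-.307,.25])
cv2.imwrite("pics/w1.png",r.get_image("wrist")[:,:,::-1])
print(proj("wrist",[.438,-.307,.006]),proj("wrist",[.438,-.307,.11]))
E
```

```text
t 2.15 tcp [ 0.4424 -0.3138  0.2479] xang 2.7264 yang 1.1556 open 0.998 F [-0.1  0.8 -0.4]
travel [ 0.0136  0.0089 -0.0041]
[261.34098002 156.49973421] [262.43801588 175.16587895]
```

View pics/w1.png

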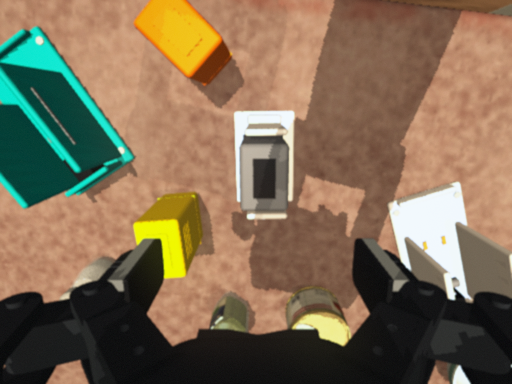

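The wrist view shows the grey pack's top at (240–289, 138–215) in the white holder (235–294, 111–218), label at (264,178). The bay mouth is at the right.

```bash
python3 - <<'E'
from h import *
im=cv2.imread("pics/w1.png");g=im[100:225,225:305].astype(int)
hsv=cv2.cvtColor(im,cv2.COLOR_BGR2HSV)
dark=np.zeros(im.shape[:2],np.uint8);dark[145:212,245:284]=(im[145:212,245:284].max(2)<60)
q=cv2.boxPoints(cv2.minAreaRect(np.argwhere(dark)[:,::-1].astype(np.float32)));print("label",q.round(1).tolist())
P=np.array([ray("wrist",*p,.11) for p in q]);print(P.round(4).tolist(),P.mean(0))
for a,b in((0,1),(1,2)):
    d=P[b]-P[a];print(np.hypot(*d).round(4),np.arctan2(d[1],d[0]).round(3))
for v in(160,180,200):print(v,im[v,228:300:1].mean(1).astype(int).tolist())
w=((hsv[...,2]>185)&(hsv[...,1]<40)).astype(np.uint8)[100:225,225:305]
print([(100+v,225+np.flatnonzero(w[v])[[0,-1]]) for v in range(8,120,8) if w[v].any()])
E
```

```text
label [[254.0, 159.0], [274.0, 159.0], [274.0, 197.0], [254.0, 197.0]]
[[0.4219, -0.308], [0.4289, -0.2921], [0.4606, -0.3055], [0.4533, -0.3219]] [ 0.44115636 -0.30687066]
0.0174 1.156
0.0344 -0.402
160 [142, 144, 143, 143, 143, 140, 140, 174, 234, 247, 245, 198, 146, 151, 164, 173, 177, 177, 178, 178, 178, 176, 177, 172, 136, 84, 54, 49, 50, 50, 48, 49, 49, 49, 48, 49, 49, 49, 47, 44, 40, 38, 37, 37, 37, 38, 39, 60, 91, 105, 110, 118, 125, 124, 122, 120, 113, 104, 94, 83, 117, 203, 230, 230, 216, 160, 107, 95, 95, 94, 94, 94]
180 [144, 149, 151, 153, 154, 152, 151, 168, 220, 243, 245, 218, 159, 145, 158, 167, 173, 173, 173, 172, 172, 174, 172, 169, 149, 94, 54, 47, 45, 47, 46, 46, 46, 43, 39, 38, 37, 37, 35, 35, 35, 35, 35, 33, 33, 33, 41, 63, 91, 104, 105, 103, 105, 104, 104, 105, 103, 97, 86, 90, 146, 212, 229, 227, 207, 152, 108, 102, 106, 106, 104, 102]
200 [136, 136, 139, 140, 142, 144, 144, 139, 158, 218, 241, 235, 180, 140, 148, 160, 167, 170, 170, 170, 170, 167, 169, 168, 167, 167, 166, 163, 148, 121, 105, 104, 103, 104, 103, 103, 102, 104, 101, 105, 103, 103, 103, 102, 108, 114, 117, 117, 118, 118, 119, 119, 119, 118, 120, 118, 115, 106, 94, 105, 167, 197, 203, 182, 140, 102, 94, 96, 99, 100, 113, 140]
[(116, array([234, 293])), (124, array([235, 291])), (132, array([235, 291])), (140, array([235, 291])), (148, array([235, 291])), (156, array([236, 291])), (164, array([236, 291])), (172, array([236, 291])), (180, array([236, 291])), (188, array([237, 290])), (196, array([237, 290]))]
```

```bash
python3 - <<'E'
from h import *
tool([.4405,-.307,.069]);print(r.get_obs()["joint_pos"].round(3))
# bay features from top image
for n,u,v,z in(("lipL",178.6,161.9,.0),("lipR",210.4,164.7,.0),("farR",216.7,107.1,.008),("wLn",178.6,135,.1),("wLf",183.6,96,.1),("wRf",209.7,98.3,.1)):print(n,ray("top",u,v,z).round(4))
E
```

```text
t 2.2 tcp [ 0.4426 -0.3127  0.248 ] xang 2.7267 yang 1.1559 open 1.0 F [-0.5  0.4 -0.3]
travel [0.0084 0.0088 0.3579]
[-0.662 -0.177  1.714 -0.     1.606 -1.818]
lipL [ 0.5625 -0.0992]
lipR [ 0.5543 -0.1896]
farR [ 0.7224 -0.2053]
wLn [ 0.6106 -0.1151]
wLf [ 0.7189 -0.125 ]
wRf [ 0.7122 -0.195 ]
```

step_arm:
  grip: [0, 0, 0, 0, 0]
  travel:
    - [0.008, 0.009, 0]
    - [0.008, 0.009, 0.08]
    - [0.008, 0.009, 0.16]
    - [0.008, 0.009, 0.22]
    - [0.008, 0.009, 0.26]
  yaw: [0, 0, 0, 0, 0]

```text
time: 2.7
eef_pos: [0.4406, -0.3015, 0.117]
tcp_rot: [0.204, 0.979, 0.0, -0.001]
wrist_force: [0.7, -0.3, -1.0]
opening: 1.001
finger_force: 0.0
```

step_arm:
  grip: [0, 0, 0, 0, 0]
  travel:
    - [0, 0, 0.03]
    - [0, 0, 0.06]
    - [0, 0, 0.08]
    - [0, 0, 0.095]
    - [0, 0, 0.095]
  yaw: [0, 0, 0, 0, 0]

```text
time: 3.2
eef_pos: [0.441, -0.3039, 0.0709]
tcp_rot: [0.204, 0.979, 0.0, -0.0]
wrist_force: [-0.3, -0.5, 0.7]
opening: 1.0
finger_force: 0.0
```

step_arm:
  grip: [0.7, 0.7, 0.7, 0.7, 0.7]
  travel:
    - [0, 0, 0]
    - [0, 0, 0]
    - [0, 0, 0]
    - [0, 0, 0]
    - [0, 0, 0]
  yaw: [0, 0, 0, 0, 0]
  squeeze: 40

```text
time: 3.7
eef_pos: [0.4413, -0.3045, 0.0722]
tcp_rot: [0.204, 0.979, -0.0, 0.0]
wrist_force: [-1.1, -1.7, 6.3]
opening: 0.512
finger_force: 45.4
```

step_arm:
  grip: [0.7, 0.7, 0.7, 0.7, 0.7]
  travel:
    - [0, 0, 0]
    - [0, 0, 0]
    - [0, 0, 0]
    - [0, 0, 0]
    - [0, 0, 0]
  yaw: [0, 0, 0, 0, 0]

```text
time: 4.2
eef_pos: [0.4414, -0.3045, 0.0722]
tcp_rot: [0.204, 0.979, -0.0, 0.0]
wrist_force: [-1.1, -1.8, 6.5]
opening: 0.515
finger_force: 45.4
```

step_arm:
  grip: [0.7, 0.7, 0.7, 0.7, 0.7]
  travel:
    - [0, 0, -0.03]
    - [0, 0, -0.09]
    - [0, 0, -0.16]
    - [0, 0, -0.23]
    - [0, 0, -0.27]
  yaw: [0, 0, 0, 0, 0]

```text
time: 4.7
eef_pos: [0.4413, -0.3041, 0.2102]
tcp_rot: [0.204, 0.979, -0.0, 0.001]
wrist_force: [0.0, -0.6, -4.1]
opening: 0.513
finger_force: 45.3
```

```bash
python3 - <<'E'
from h import *
tool([.458,-.1325,.2])
E
```

```text
t 4.7 tcp [ 0.4413 -0.3041  0.2102] xang 2.7299 yang 1.1591 open 0.513 F [ 0.  -0.6 -4.1]
travel [0.1068 0.3279 0.0204]
```

step_arm:
  grip: [0.7, 0.7, 0.7, 0.7, 0.7]
  travel:
    - [0.02, 0.07, 0]
    - [0.05, 0.15, 0]
    - [0.08, 0.24, 0]
    - [0.1, 0.31, 0]
    - [0.107, 0.328, 0]
  yaw: [-0.02, -0.04, -0.06, -0.08, -0.092]

```text
time: 5.2
eef_pos: [0.4577, -0.1294, 0.2072]
tcp_rot: [0.059, 0.998, 0.0, 0.0]
wrist_force: [0.1, 0.1, -4.6]
opening: 0.514
finger_force: 46.1
```

step_arm:
  grip: [0.7, 0.7, 0.7, 0.7, 0.7]
  travel:
    - [0, 0, 0]
    - [0, 0, 0.06]
    - [0, 0, 0.14]
    - [0, 0, 0.2]
    - [0, 0, 0.24]
  yaw: [0, 0, 0, 0, 0]

```text
time: 5.7
eef_pos: [0.4567, -0.1333, 0.0843]
tcp_rot: [0.063, 0.998, 0.0, -0.001]
wrist_force: [-0.1, 0.9, -4.5]
opening: 0.506
finger_force: 45.9
```

```bash
python3 - <<'E'
from h import *
tool([.458,-.1325,.0663]);print(r.get_obs()["joint_pos"].round(3))
E
```

```text
t 5.7 tcp [ 0.4567 -0.1333  0.0843] xang 3.0165 yang 1.4457 open 0.506 F [-0.1  0.9 -4.5]
travel [-0.0024  0.0018  0.0359]
[-0.337 -0.243  2.039 -0.     1.348 -1.783]
```

step_arm:
  grip: [0.7, 0.7, 0.7, 0.7, 0.7]
  travel:
    - [0, 0, 0.012]
    - [0, 0, 0.024]
    - [0, 0, 0.03]
    - [0, 0, 0.034]
    - [0, 0, 0.036]
  yaw: [0, 0, 0, 0, 0]

```text
time: 6.2
eef_pos: [0.4581, -0.1326, 0.0691]
tcp_rot: [0.061, 0.998, -0.0, 0.0]
wrist_force: [0.2, 0.4, -4.4]
opening: 0.508
finger_force: 45.9
```

step_arm:
  grip: [0.7, 0.7]
  travel:
    - [0, 0, 0]
    - [0, 0, 0]
  yaw: [0, 0]

```text
time: 6.4
eef_pos: [0.4579, -0.1324, 0.0689]
tcp_rot: [0.061, 0.998, -0.0, 0.0]
wrist_force: [0.2, 0.6, -3.9]
opening: 0.509
finger_force: 45.9
```

step_arm:
  grip: [0.7, 0.7, 0.7]
  travel:
    - [0, 0, 0.003]
    - [0, 0, 0.006]
    - [0, 0, 0.006]
  yaw: [0, 0, 0]

```text
time: 6.7
eef_pos: [0.458, -0.1325, 0.0664]
tcp_rot: [0.061, 0.998, -0.0, 0.0]
wrist_force: [-3.0, -0.6, 5.8]
opening: 0.508
finger_force: 47.0
```

step_arm:
  grip: [0, 0, 0, 0, 0]
  travel:
    - [0, 0, 0]
    - [0, 0, 0]
    - [0, 0, 0]
    - [0, 0, 0]
    - [0, 0, 0]
  yaw: [0, 0, 0, 0, 0]

```text
time: 7.2
eef_pos: [0.4577, -0.1324, 0.0655]
tcp_rot: [0.061, 0.998, -0.0, -0.0]
wrist_force: [-0.3, 1.1, -0.9]
opening: 1.002
finger_force: 0.0
```

step_arm:
  grip: [0, 0, 0, 0, 0]
  travel:
    - [0, 0, -0.04]
    - [0, 0, -0.1]
    - [0, 0, -0.18]
    - [0, 0, -0.26]
    - [0, 0, -0.34]
  yaw: [0, 0, 0, 0, 0]

```text
time: 7.7
eef_pos: [0.4575, -0.1323, 0.2372]
tcp_rot: [0.061, 0.998, -0.0, 0.0]
wrist_force: [0.5, 1.1, 0.4]
opening: 1.001
finger_force: 0.0
```

```bash
python3 - <<'E'
from h import *
tool([.458,-.1325,.24])
cv2.imwrite("pics/w2.png",r.get_image("wrist")[:,:,::-1])
print(proj("wrist",[.458,-.1325,.104]))
E
```

```text
t 7.7 tcp [ 0.4575 -0.1323  0.2372] xang 3.0188 yang 1.448 open 1.001 F [0.5 1.1 0.4]
travel [-0.0011 -0.0002 -0.0056]
[258.84245903 179.54755195]
```

View pics/w2.png

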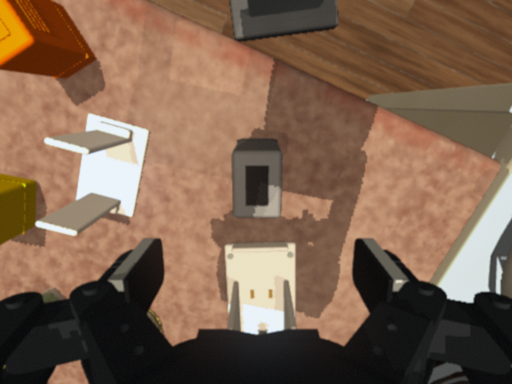

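The pack stands upright at (257,185) in line with the bay; the bay's lip edge runs from (226,243) to (295,243). Now measure both precisely here.

```bash
python3 - <<'E'
from h import *
im=cv2.imread("pics/w2.png")
def edge(line):
    g=np.gradient(cv2.GaussianBlur(line.astype(np.float32).reshape(1,-1),(0,0),1).ravel());return g
def span(im,v,u0,u1):
    g=edge(im[v,u0:u1].mean(1));return u0+np.argmax(g),u0+np.argmin(g)
for v in(250,258,266):
    a,b=span(im,v,212,310);z=.008
    A,B=ray("wrist",a,v,z),ray("wrist",b,v,z);print("bay",v,a,b,A.round(4),B.round(4),"w",np.hypot(*(A-B)).round(4),"mid",((A+B)/2).round(4))
for u in(232,245,260,275,290):
    g=edge(im[228:260,u].mean(1));v=228+np.argmax(g);print("lip",u,v,ray("wrist",u,v,.018).round(4),ray("wrist",u,v,.0).round(4))
hs=im[:,:,:].max(2)
d=np.zeros(im.shape[:2],np.uint8);d[155:215,240:276]=hs[155:215,240:276]<60
x,y,w,h=cv2.boundingRect(d);P=np.array([ray("wrist",a,b,.104) for a,b in((x,y),(x+w-1,y),(x+w-1,y+h-1),(x,y+h-1))]);print("label",x,y,w,h,P.mean(0).round(4))
for a,b in((0,1),(0,3)):
    t=P[b]-P[a];print(np.hypot(*t).round(4),np.arctan2(t[1],t[0]).round(3))
for v in(165,190,210):print(v,im[v,226:290].mean(1).astype(int).tolist())
print(im[140:225,236].mean(1).astype(int).tolist(),im[140:225,270+8].mean(1).astype(int).tolist())
E
```

```text
bay 250 225 295 [ 0.5683 -0.1897] [ 0.5792 -0.1006] w 0.0898 mid [ 0.5737 -0.1452]
bay 258 225 295 [ 0.5795 -0.1914] [ 0.5905 -0.1016] w 0.0905 mid [ 0.585  -0.1465]
bay 266 226 295 [ 0.5911 -0.1919] [ 0.6019 -0.1027] w 0.0899 mid [ 0.5965 -0.1473]
lip 232 244 [ 0.5565 -0.1781] [ 0.5647 -0.1808]
lip 245 248 [ 0.5638 -0.1628] [ 0.5724 -0.1647]
lip 260 247 [ 0.5647 -0.1441] [ 0.5734 -0.1451]
lip 275 247 [ 0.567  -0.1256] [ 0.5758 -0.1256]
lip 290 243 [ 0.5639 -0.1065] [ 0.5725 -0.1056]
label 246 166 22 39 [ 0.463  -0.1352]
0.0185 1.449
0.0352 -0.133
165 [139, 139, 142, 142, 138, 113, 88, 84, 91, 98, 102, 100, 101, 100, 99, 100, 99, 100, 97, 85, 76, 74, 76, 75, 74, 73, 72, 75, 72, 74, 73, 74, 72, 75, 72, 73, 73, 73, 74, 72, 71, 73, 78, 89, 98, 97, 96, 96, 96, 95, 96, 96, 91, 85, 75, 66, 73, 82, 84, 81, 83, 82, 81, 82]
190 [128, 128, 132, 133, 136, 131, 101, 84, 87, 93, 97, 98, 99, 98, 98, 98, 96, 97, 93, 71, 43, 33, 31, 31, 32, 31, 31, 32, 32, 31, 30, 29, 30, 36, 40, 39, 38, 37, 38, 36, 36, 56, 107, 145, 156, 157, 158, 156, 159, 156, 160, 157, 152, 142, 121, 98, 90, 93, 93, 90, 88, 86, 
[... 338 characters left out ...]
6, 81, 69, 58, 57, 66, 79, 89, 95, 98, 99, 101, 101, 101, 101, 102, 100, 99, 99, 100, 102, 99, 99, 99, 98, 99, 99, 98, 98, 98, 98, 97, 98, 99, 97, 97, 98, 98, 98, 96, 97, 97, 98, 100, 97, 97, 98, 96, 96, 96, 97, 97, 96, 97, 95, 96, 95, 95, 95, 95, 95, 96, 94, 95, 95, 94, 96, 95, 94, 95, 91, 83, 83, 87, 93, 90, 87, 86, 89, 88] [72, 72, 70, 68, 62, 59, 54, 50, 48, 49, 58, 73, 83, 87, 92, 93, 93, 94, 92, 94, 94, 93, 92, 93, 92, 91, 92, 90, 91, 91, 92, 91, 92, 90, 91, 91, 91, 91, 90, 90, 90, 89, 89, 89, 90, 96, 120, 139, 143, 146, 152, 155, 157, 156, 157, 156, 157, 156, 157, 155, 156, 154, 154, 152, 154, 153, 152, 151, 154, 151, 150, 152, 151, 150, 148, 139, 119, 104, 97, 97, 97, 97, 98, 93, 93]
```

step_arm:
  grip: [0, 0, 0, 0, 0]
  travel:
    - [0, 0, 0]
    - [0, 0, 0]
    - [0, 0, 0]
    - [0, 0, 0]
    - [0, 0, 0]
  yaw: [0.5, 0.5, 0.5, 0.5, 0.5]

```text
time: 8.25
eef_pos: [0.4578, -0.1324, 0.2353]
tcp_rot: [0.425, 0.905, -0.0, -0.0]
wrist_force: [-0.5, 0.1, 0.8]
opening: 0.998
finger_force: 0.0
```

step_arm:
  grip: [0, 0, 0, 0, 0]
  travel:
    - [0, 0, 0]
    - [0, 0, 0]
    - [0, 0, 0]
    - [0, 0, 0]
    - [0, 0, 0]
  yaw: [0.2614, 0.2614, 0.2614, 0.2614, 0.2614]

```text
time: 8.75
eef_pos: [0.4577, -0.1324, 0.2353]
tcp_rot: [0.727, 0.686, -0.0, -0.0]
wrist_force: [0.9, -1.3, -0.2]
opening: 0.999
finger_force: 0.0
```

step_arm:
  grip: [0, 0]
  travel:
    - [0, 0, 0]
    - [0, 0, 0]
  yaw: [0.0228, 0.0228]

```text
time: 8.95
eef_pos: [0.4577, -0.1324, 0.2353]
tcp_rot: [0.75, 0.662, -0.0, -0.0]
wrist_force: [-0.2, 0.1, 0.1]
opening: 1.002
finger_force: 0.0
```

```bash
python3 - <<'E'
from h import *
tool([.460,-.1335,.07]);print(r.get_obs()["joint_pos"].round(3))
cv2.imwrite("pics/w3.png",r.get_image("wrist")[:,:,::-1])
E
```

```text
t 8.95 tcp [ 0.4577 -0.1324  0.2353] xang 1.446 yang -0.1248 open 1.002 F [-0.2  0.1  0.1]
travel [-0.0016  0.0048  0.3306]
[-0.335 -0.326  1.856 -0.     1.612 -0.21 ]
```

View pics/w3.png

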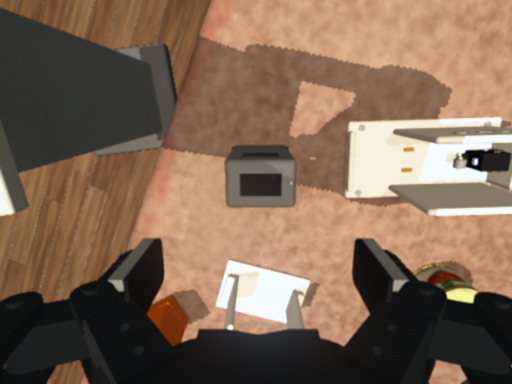

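The view shows the pack label at (261,185), and the bay to the right with its lip edge at column ~348, rows 122–198. I measure both (second and last measurement).

```bash
python3 - <<'E'
from h import *
im=cv2.imread("pics/w3.png");hs=im.max(2)
d=np.zeros(im.shape[:2],np.uint8);d[168:202,235:287]=hs[168:202,235:287]<60
x,y,w,h=cv2.boundingRect(d);print("label",x,y,w,h,ray("wrist",x+w/2-.5,y+h/2-.5,.104).round(4))
def edge(l):return np.gradient(cv2.GaussianBlur(l.astype(np.float32).reshape(1,-1),(0,0),1).ravel())
L=[]
for v in(130,140,150,160,170,180,190):
    u=325+np.argmax(edge(im[v,325:365].mean(1)));L.append(ray("wrist",u,v,.018));print("lip",v,u,L[-1].round(4))
p=cv2.fitLine(np.array(L,np.float32),cv2.DIST_HUBER,0,.01,.01).ravel();print("ang of lip",np.arctan2(p[1],p[0]),p[2:])
for u in(360,370,380):
    g=edge(im[105:215,u].mean(1));a,b=105+np.argmax(g[:40]),105+60+np.argmin(g[60:]);A,B=ray("wrist",u,a,.008),ray("wrist",u,b,.008);print("side",u,a,b,A.round(4),B.round(4),np.hypot(*(A-B)).round(4),((A+B)/2).round(4))
for u0 in(226,292):pass
print(im[185,215:305].mean(1).astype(int).tolist());print(im[140:215,232].mean(1).astype(int).tolist())
for q in([.609,-.1485,.008],[.6063,-.1774,.1],[.6117,-.1196,.1]):print(proj("wrist",q).round(1))
cv2.imwrite("pics/c3.png",cv2.resize(im[105:225,320:512],None,fx=4,fy=4,interpolation=cv2.INTER_CUBIC))
E
```

```text
label 241 174 40 22 [ 0.4592 -0.1342]
lip 130 348 [ 0.5597 -0.1065]
lip 140 350 [ 0.5614 -0.1176]
lip 150 349 [ 0.5598 -0.1286]
lip 160 349 [ 0.5593 -0.1399]
lip 170 348 [ 0.5576 -0.1512]
lip 180 348 [ 0.5571 -0.1629]
lip 190 348 [ 0.5565 -0.1748]
ang of lip 1.506711 [ 0.55876684 -0.1402086 ]
side 360 121 197 [ 0.5762 -0.0993] [ 0.5729 -0.1882] 0.089 [ 0.5745 -0.1438]
side 370 121 197 [ 0.5873 -0.1006] [ 0.5847 -0.1897] 0.0891 [ 0.586  -0.1452]
side 380 120 196 [ 0.5984 -0.1009] [ 0.5966 -0.1899] 0.089 [ 0.5975 -0.1454]
[159, 159, 160, 163, 163, 161, 162, 160, 157, 147, 113, 93, 96, 103, 110, 111, 112, 112, 111, 113, 111, 112, 113, 110, 96, 64, 42, 37, 37, 37, 40, 38, 37, 37, 36, 34, 38, 37, 37, 36, 38, 36, 36, 35, 36, 37, 35, 34, 36, 36, 35, 35, 34, 34, 36, 34, 35, 35, 34, 34, 36, 34, 34, 34, 32, 43, 77, 103, 112, 111, 111, 112, 111, 112, 112, 117, 119, 109, 100, 91, 91, 119, 125, 119, 119, 130, 133, 117, 98, 101]
[100, 99, 103, 106, 108, 106, 89, 69, 59, 62, 64, 62, 61, 60, 57, 59, 58, 59, 60, 68, 85, 95, 103, 107, 110, 112, 113, 113, 113, 111, 112, 113, 111, 113, 113, 112, 112, 113, 112, 112, 113, 112, 113, 113, 112, 112, 112, 113, 112, 112, 111, 112, 113, 112, 112, 111, 111, 112, 112, 113, 113, 111, 112, 112, 110, 105, 103, 119, 143, 159, 163, 165, 165, 166, 166]
[390.1 160.7]
[428.5 210.4]
[436.3 145.8]
```

View pics/c3.png

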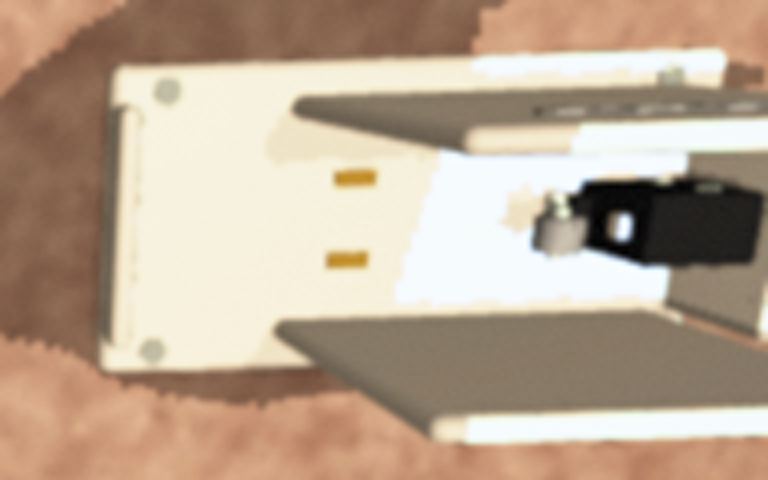

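```bash
python3 - <<'E'
from h import *
a=-.092;X=np.array([np.cos(a),np.sin(a)]);Y=np.array([-X[1],X[0]])
for n,u,v,z,y in(("R inner bot",390,186.5,.008,-.029),("L outer bot",394,130.7,.008,.036),("L out top",437.3,137.5,.1,.036),("L in top",436.3,142.7,.1,.029),("R in top",429,209.5,.1,-.029),("R out top",428,214.5,.1,-.036)):
    p=ray("wrist",u,v,z);print(n,p.round(4),"origin",(p-Y*y).round(4))
for n,u,v,x in(("post R",320+728/4,105+50/4,.122),("front L",320+115/4,105+67/4,-.05),("front R",320+103/4,105+370/4,-.05)):
    p=ray("wrist",u,v,.008);print(n,p.round(4))
E
```

```text
R inner bot [ 0.6086 -0.1795] origin [ 0.6112 -0.1507]
L outer bot [ 0.6138 -0.1147] origin [ 0.6105 -0.1505]
L out top [ 0.6123 -0.1126] origin [ 0.609  -0.1484]
L in top [ 0.6116 -0.1169] origin [ 0.609  -0.1458]
R in top [ 0.6067 -0.1766] origin [ 0.6094 -0.1477]
R out top [ 0.6059 -0.1813] origin [ 0.6092 -0.1454]
post R [ 0.7334 -0.1147]
front L [ 0.5636 -0.0986]
front R [ 0.556  -0.1868]
```

step_arm:
  grip: [0, 0, 0, 0, 0]
  travel:
    - [-0.002, 0.005, 0.04]
    - [-0.002, 0.005, 0.12]
    - [-0.002, 0.005, 0.2]
    - [-0.002, 0.005, 0.25]
    - [-0.002, 0.005, 0.28]
  yaw: [0, 0, 0, 0, 0]

```text
time: 9.5
eef_pos: [0.4593, -0.1334, 0.0933]
tcp_rot: [0.749, 0.663, -0.001, -0.001]
wrist_force: [0.1, -0.1, -0.1]
opening: 1.002
finger_force: 0.0
```

step_arm:
  grip: [0, 0, 0, 0, 0]
  travel:
    - [0, 0, 0.02]
    - [0, 0, 0.04]
    - [0, 0, 0.05]
    - [0, 0, 0.05]
    - [0, 0, 0.05]
  yaw: [0, 0, 0, 0, 0]

```text
time: 10.0
eef_pos: [0.4604, -0.1338, 0.0712]
tcp_rot: [0.749, 0.662, 0.0, 0.0]
wrist_force: [0.9, -0.0, -0.2]
opening: 1.0
finger_force: 0.0
```

step_arm:
  grip: [0.1, 0.15, 0.2, 0.25, 0.5]
  travel:
    - [0, 0, 0]
    - [0, 0, 0]
    - [0, 0, 0]
    - [0, 0, 0]
    - [0, 0, 0]
  yaw: [0, 0, 0, 0, 0]

```text
time: 10.5
eef_pos: [0.4601, -0.1337, 0.0708]
tcp_rot: [0.749, 0.662, 0.0, 0.0]
wrist_force: [-3.0, 0.5, 4.2]
opening: 0.721
finger_force: 44.3
```

step_arm:
  grip: [0.5, 0.5, 0.5, 0.5]
  travel:
    - [0, 0, 0]
    - [0, 0, 0]
    - [0, 0, 0]
    - [0, 0, 0]
  yaw: [0, 0, 0, 0]

```text
time: 10.9
eef_pos: [0.4602, -0.1338, 0.0708]
tcp_rot: [0.749, 0.662, 0.0, 0.0]
wrist_force: [-2.8, 1.3, 6.8]
opening: 0.72
finger_force: 44.2
```

```bash
python3 - <<'E'
from h import *
tool();print(r.get_obs()["finger_force"])
E
```

```text
t 10.9 tcp [ 0.4602 -0.1338  0.0708] xang 1.4472 yang -0.1236 open 0.72 F [-2.8  1.3  6.8]
44.207863211631775
```

step_arm:
  grip: [0.5, 0.5, 0.5, 0.5, 0.5]
  travel:
    - [0, 0, -0.02]
    - [0, 0, -0.06]
    - [0, 0, -0.1]
    - [0, 0, -0.12]
    - [0, 0, -0.12]
  yaw: [0, 0, 0, -0.005, -0.01]

```text
time: 11.4
eef_pos: [0.4606, -0.1339, 0.1318]
tcp_rot: [0.738, 0.674, 0.0, 0.001]
wrist_force: [-0.1, -0.5, -4.5]
opening: 0.717
finger_force: 45.5
```

```bash
python3 - <<'E'
from h import *
tool([.6127,-.1483,.13])
E
```

```text
t 11.4 tcp [ 0.4606 -0.1339  0.1318] xang 1.4801 yang -0.0907 open 0.717 F [-0.1 -0.5 -4.5]
travel [-0.0012  0.3056  0.0036]
```

step_arm:
  grip: [0.5, 0.5, 0.5, 0.5, 0.5]
  travel:
    - [-0.001, 0.05, 0]
    - [-0.001, 0.11, 0]
    - [-0.001, 0.18, 0]
    - [-0.001, 0.24, 0]
    - [-0.001, 0.28, 0]
  yaw: [0, 0, 0, 0, 0]

```text
time: 11.9
eef_pos: [0.6007, -0.147, 0.1287]
tcp_rot: [0.739, 0.674, -0.0, -0.001]
wrist_force: [-1.0, 0.6, -4.5]
opening: 0.718
finger_force: 46.4
```

step_arm:
  grip: [0.5, 0.5, 0.5, 0.5]
  travel:
    - [0, 0.02, 0]
    - [0, 0.026, 0]
    - [0, 0.026, 0]
    - [0, 0.026, 0]
  yaw: [0, 0, 0, 0]

```text
time: 12.3
eef_pos: [0.6117, -0.1483, 0.1304]
tcp_rot: [0.739, 0.674, -0.0, -0.0]
wrist_force: [0.1, 1.0, -4.5]
opening: 0.72
finger_force: 46.5
```

```bash
python3 - <<'E'
from h import *
tool([.6127,-.1483,.0788])
cv2.imwrite("pics/w4.png",r.get_image("wrist")[:,:,::-1])
E
```

```text
t 12.3 tcp [ 0.6117 -0.1483  0.1304] xang 1.4787 yang -0.0921 open 0.72 F [ 0.1  1.  -4.5]
travel [1.000e-04 2.100e-03 1.033e-01]
```

View pics/w4.png

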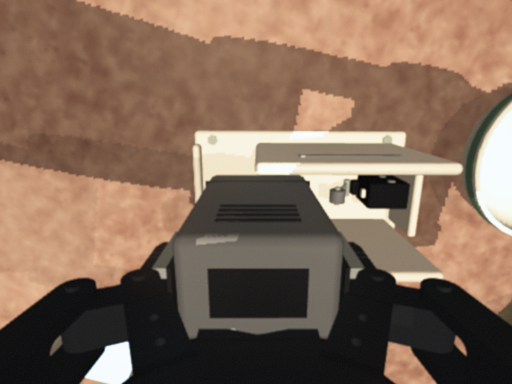

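The held pack hangs above the bay floor, its label at (258,293), with the walls either side and the roller at (337,195). Next I check its sideways offset.

```bash
python3 - <<'E'
from h import *
i=r.camera_info("wrist");z=.1636
tcp=np.array([.6117,-.1483]);a=-.0921;Y=np.array([-np.sin(a),np.cos(a)]);X=np.array([np.cos(a),np.sin(a)])
im=cv2.imread("pics/w4.png");d=np.zeros(im.shape[:2],np.uint8);d[258:326,195:322]=im[258:326,195:322].max(2)<45
x,y,w,h=cv2.boundingRect(cv2.morphologyEx(d,cv2.MORPH_OPEN,np.ones((5,5))));print(x,y,w,h)
for u,v in((258,y),(258,y+h),(x,293),(x+w,293)):
    p=ray("wrist",u,v,z)-tcp;print(u,v,"along x",(p@X).round(4),"y",(p@Y).round(4))
E
```

```text
209 269 99 48
258 269 along x -0.0004 y 0.0093
258 317 along x -0.0004 y -0.0107
209 293 along x -0.0183 y -0.0005
308 293 along x 0.0179 y -0.0005
```

step_arm:
  grip: [0.5, 0.5, 0.5, 0.5, 0.5]
  travel:
    - [0, 0.002, 0.03]
    - [0, 0.002, 0.06]
    - [0, 0.002, 0.08]
    - [0, 0.002, 0.09]
    - [0, 0.002, 0.097]
  yaw: [0, 0, 0, 0, 0]

```text
time: 12.85
eef_pos: [0.6132, -0.1484, 0.0812]
tcp_rot: [0.739, 0.674, -0.0, -0.0]
wrist_force: [-0.2, 0.2, -2.9]
opening: 0.721
finger_force: 46.4
```

step_arm:
  grip: [0.5, 0.5, 0.5]
  travel:
    - [0, 0, 0.002]
    - [0, 0, 0.003]
    - [0, 0, 0.003]
  yaw: [0, 0, 0]

```text
time: 13.15
eef_pos: [0.6136, -0.1484, 0.0809]
tcp_rot: [0.739, 0.674, 0.0, 0.0]
wrist_force: [0.2, -0.5, -4.9]
opening: 0.722
finger_force: 46.4
```

step_arm:
  grip: [0.5, 0.5, 0.5]
  travel:
    - [0, 0, 0.002]
    - [0, 0, 0.004]
    - [0, 0, 0.004]
  yaw: [0, 0, 0]

```text
time: 13.45
eef_pos: [0.6135, -0.1484, 0.0788]
tcp_rot: [0.739, 0.674, 0.0, 0.0]
wrist_force: [-0.2, -0.7, -0.6]
opening: 0.719
finger_force: 46.7
```

```bash
python3 - <<'E'
from h import *
tool([.6406-.009*.996,-.1509+.009*.092,.0788])
tool([.6406,-.1509,.0788])
E
```

```text
t 13.45 tcp [ 0.6135 -0.1484  0.0788] xang 1.4786 yang -0.0922 open 0.719 F [-0.2 -0.7 -0.6]
travel [0.     0.0364 0.0001]
t 13.45 tcp [ 0.6135 -0.1484  0.0788] xang 1.4786 yang -0.0922 open 0.719 F [-0.2 -0.7 -0.6]
travel [0.     0.0544 0.0001]
```

step_arm:
  grip: [0.5, 0.5, 0.5, 0.5, 0.5]
  travel:
    - [0, 0.008, 0]
    - [0, 0.016, 0]
    - [0, 0.024, 0]
    - [0, 0.032, 0]
    - [0, 0.032, 0]
  yaw: [0, 0, 0, 0, 0]

```text
time: 13.95
eef_pos: [0.6301, -0.15, 0.0788]
tcp_rot: [0.739, 0.674, 0.0, 0.0]
wrist_force: [0.8, -0.9, 2.0]
opening: 0.721
finger_force: 47.1
```

```bash
python3 - <<'E'
from h import *
tool([.6406,-.1509,.0788])
cv2.imwrite("pics/w5.png",r.get_image("wrist")[:,:,::-1])
E
```

```text
t 13.95 tcp [ 0.6301 -0.15    0.0788] xang 1.4786 yang -0.0922 open 0.721 F [ 0.8 -0.9  2. ]
travel [0.0001 0.021  0.    ]
```

step_arm:
  grip: [0.5, 0.5, 0.5, 0.5]
  travel:
    - [0, 0.006, 0]
    - [0, 0.012, 0]
    - [0, 0.016, 0]
    - [0, 0.016, 0]
  yaw: [0, 0, 0, 0]

```text
time: 14.4
eef_pos: [0.6373, -0.1506, 0.0789]
tcp_rot: [0.739, 0.674, -0.0, -0.0]
wrist_force: [-5.6, 1.6, 6.3]
opening: 0.72
finger_force: 47.6
```

```bash
python3 - <<'E'
from h import *
tool([.6406,-.1509,.0788])
b=r.get_image("wrist")[:,:,::-1];cv2.imwrite("pics/w6.png",b);a=cv2.imread("pics/w5.png")
i=r.camera_info("wrist");an=-.092;O=np.array([.6097,-.148]);X=np.array([np.cos(an),np.sin(an)])
for x in(61,64,66,68,70):
    print(x,proj("wrist",[*(O+X*x/1000),.0386],i).round(1))
f=lambda q:cv2.resize(q[150:250,270:470],None,fx=4,fy=2.9,interpolation=cv2.INTER_CUBIC)
cv2.imwrite("pics/c6.png",np.vstack([f(a),f(b)]))
E
```

```text
t 14.4 tcp [ 0.6373 -0.1506  0.0789] xang 1.4787 yang -0.0921 open 0.72 F [-5.6  1.6  6.3]
travel [0.0001 0.0067 0.0001]
61 [315.4 220.1]
64 [320.5 220.1]
66 [323.9 220.1]
68 [327.3 220.1]
70 [330.7 220.1]
```

View pics/c6.png

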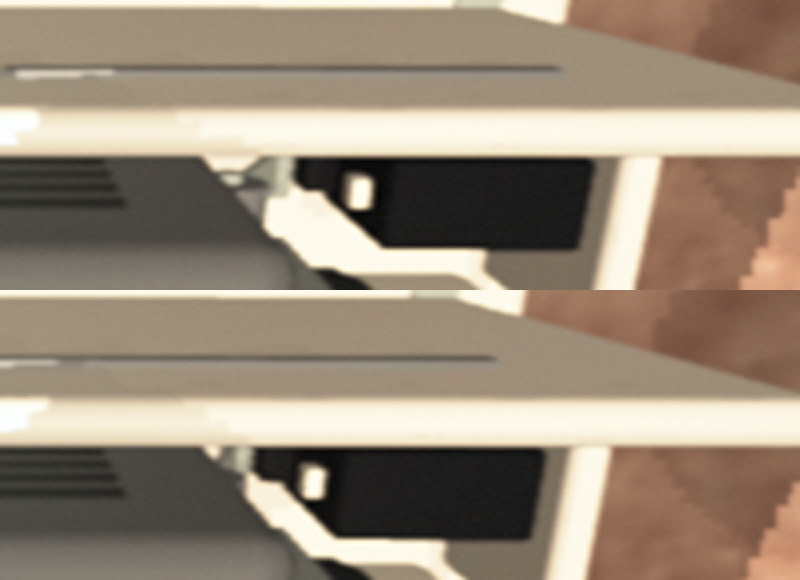

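Upper panel (short of home) shows roller and lever at about (250,180). In the lower panel the pack has closed in on them, at (235,455). Now I compare the pack directly with the near end of the wall in the same picture.

```bash
python3 - <<'E'
from h import *
im=cv2.imread("pics/w6.png")
i=r.camera_info("wrist");an=-.092;O=np.array([.6097,-.148]);X=np.array([np.cos(an),np.sin(an)]);Y=np.array([-X[1],X[0]])
print("tcp in bay",((r.get_obs()["eef_pos"][:2]-O)@X).round(4))
for y in(.029,.036):print(y,proj("wrist",[*(O+Y*y),.1],i),proj("wrist",[*(O+X*.112+Y*y),.1],i))
v0=int(proj("wrist",[*(O+Y*.0325),.1],i)[1])
for v in range(v0-8,v0+10,3):print(v,im[v,185:245].mean(1).astype(int).tolist())
d=np.zeros(im.shape[:2],np.uint8);d[258:326,195:322]=im[258:326,195:322].max(2)<45
x,y,w,h=cv2.boundingRect(cv2.morphologyEx(d,cv2.MORPH_OPEN,np.ones((5,5))))
print(x,w,[((ray("wrist",u,293,.112,i)-O)@X).round(4) for u in(x,x+w)])
cv2.imwrite("pics/c7.png",cv2.resize(im[140:340,150:420],None,fx=2.9,fy=2.9,interpolation=cv2.INTER_CUBIC))
E
```

```text
tcp in bay 0.0277
0.029 [185.5124033  205.77643987] [483.21335994 205.86924826]
0.036 [184.36971636 187.81634507] [486.76905395 187.88506685]
188 [236, 234, 219, 190, 179, 185, 190, 194, 195, 196, 194, 196, 195, 195, 194, 194, 196, 196, 194, 195, 193, 194, 195, 195, 194, 194, 195, 194, 194, 194, 194, 194, 194, 194, 193, 195, 193, 194, 192, 193, 193, 194, 193, 193, 192, 191, 193, 193, 192, 193, 194, 192, 192, 193, 193, 191, 193, 199, 210, 226]
191 [232, 214, 203, 207, 214, 218, 220, 221, 221, 220, 221, 221, 221, 220, 222, 221, 221, 221, 222, 222, 221, 221, 221, 222, 221, 221, 221, 221, 221, 222, 220, 221, 221, 221, 221, 221, 222, 222, 222, 222, 222, 221, 222, 221, 221, 221, 222, 222, 222, 222, 222, 222, 230, 247, 252, 252, 252, 252, 252, 252]
194 [223, 207, 207, 218, 225, 228, 232, 234, 233, 234, 233, 234, 234, 233, 234, 234, 234, 234, 234, 234, 234, 234, 234, 234, 234, 234, 234, 234, 234, 234, 234, 234, 234, 234, 235, 234, 234, 234, 235, 234, 233, 234, 234, 234, 234, 234, 234, 234, 234, 234, 234, 234, 241, 252, 253, 253, 253, 253, 253, 253]
197 [235, 228, 221, 216, 220, 224, 228, 230
[... 219 characters left out ...]
1, 239, 251, 253, 253, 253, 253, 253, 253]
200 [236, 236, 233, 222, 210, 207, 212, 215, 216, 217, 218, 217, 217, 218, 218, 217, 217, 217, 217, 217, 217, 218, 217, 218, 218, 218, 218, 216, 218, 217, 217, 217, 217, 216, 218, 217, 217, 217, 217, 218, 219, 218, 218, 218, 217, 217, 219, 218, 218, 217, 219, 216, 223, 241, 251, 252, 252, 252, 252, 252]
203 [236, 236, 235, 236, 234, 235, 234, 228, 223, 203, 161, 133, 128, 129, 128, 130, 130, 131, 129, 129, 130, 131, 130, 130, 129, 129, 129, 129, 131, 129, 129, 129, 128, 131, 129, 129, 129, 130, 128, 130, 130, 128, 129, 130, 130, 130, 130, 130, 130, 131, 140, 144, 144, 149, 171, 193, 204, 205, 206, 206]
209 99 [np.float64(0.0094), np.float64(0.0455)]
```

View pics/c7.png

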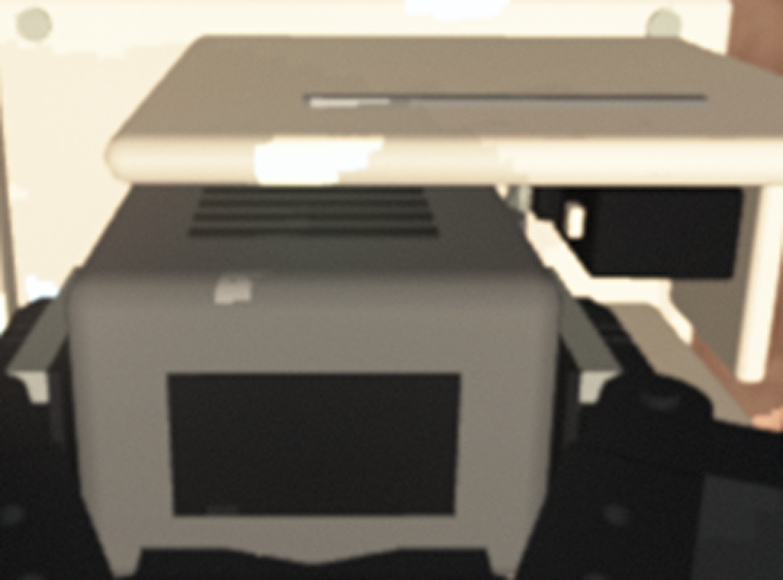

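The view confirms the wall's near end at pixel column 186, with the pack about 3.8 mm short of home. I push 3.5 mm further.

step_arm:
  grip: [0.5, 0.5, 0.5, 0.5, 0.5]
  travel:
    - [0, 0.003, 0]
    - [0, 0.005, 0]
    - [0, 0.007, 0]
    - [0, 0.007, 0]
    - [0, 0.007, 0]
  yaw: [0, 0, 0, 0, 0]

```text
time: 14.95
eef_pos: [0.6406, -0.151, 0.0788]
tcp_rot: [0.739, 0.674, -0.0, -0.0]
wrist_force: [-6.0, 0.6, 6.9]
opening: 0.719
finger_force: 47.7
```

```bash
cat > m.py <<'E'
from h import *
tool()
im=r.get_image("wrist")[:,:,::-1];cv2.imwrite("pics/w8.png",im)
i=r.camera_info("wrist");an=-.092;O=np.array([.6101,-.148]);X=np.array([np.cos(an),np.sin(an)]);Y=np.array([-X[1],X[0]])
print("tcp in bay",((r.get_obs()["eef_pos"][:2]-O)@X).round(4), "wall end pred",proj("wrist",[*(O+Y*.0325),.1],i).round(1))
u0,v0=map(int,proj("wrist",[*(O+Y*.0325),.1],i))
print(im[v0-2,u0-14:u0+12].mean(1).astype(int).tolist(),u0-14)
E
python3 m.py
```

```text
t 14.95 tcp [ 0.6406 -0.151   0.0788] xang 1.4786 yang -0.0922 open 0.719 F [-6.   0.6  6.9]
tcp in bay 0.0306 wall end pred [177.1 196.7]
[231, 231, 230, 231, 230, 230, 231, 231, 230, 231, 230, 231, 231, 226, 203, 198, 209, 217, 222, 226, 229, 229, 229, 229, 228, 229] 163
```

step_arm:
  grip: [0.25, 0.22, 0.18, 0.1, 0.1]
  travel:
    - [0, 0, 0]
    - [0, 0, 0]
    - [0, 0, 0]
    - [0, 0, 0]
    - [0, 0, 0]
  yaw: [0, 0, 0, 0, 0]

```text
time: 15.5
eef_pos: [0.6408, -0.1509, 0.0785]
tcp_rot: [0.739, 0.674, 0.0, 0.0]
wrist_force: [0.5, -0.0, 0.6]
opening: 0.9
finger_force: 0.0
```

```bash
python3 m.py; python3 - <<'E'
from h import *
im=cv2.imread("pics/w8.png");O=np.array([.6101,-.148]);X=np.array([np.cos(.092),-np.sin(.092)])
d=np.zeros(im.shape[:2],np.uint8);d[258:326,195:322]=im[258:326,195:322].max(2)<45
x,y,w,h=cv2.boundingRect(cv2.morphologyEx(d,cv2.MORPH_OPEN,np.ones((5,5))))
print(x,w,[((ray("wrist",u,293,.112)-O)@X).round(4) for u in(x,x+w)])
E
```

```text
t 15.5 tcp [ 0.6408 -0.1509  0.0785] xang 1.4786 yang -0.0922 open 0.9 F [ 0.5 -0.   0.6]
tcp in bay 0.0309 wall end pred [176.3 197.2]
[232, 232, 232, 232, 232, 232, 232, 232, 232, 232, 231, 231, 232, 229, 210, 204, 211, 219, 224, 229, 230, 231, 232, 232, 232, 231] 162
207 99 [np.float64(0.0119), np.float64(0.0479)]
```

step_arm:
  grip: [0.1, 0.1, 0.1, 0.1, 0.1]
  travel:
    - [0, 0, -0.02]
    - [0, 0, -0.06]
    - [0, 0, -0.14]
    - [0, 0, -0.22]
    - [0, 0, -0.3]
  yaw: [0, 0, 0, 0, 0]

```text
time: 16.05
eef_pos: [0.6406, -0.1509, 0.2311]
tcp_rot: [0.739, 0.674, 0.0, 0.0]
wrist_force: [0.8, -0.1, 0.9]
opening: 0.906
finger_force: 0.0
```

step_arm:
  grip: [0.1, 0.1, 0.1]
  travel:
    - [0, 0, 0]
    - [0, 0, 0]
    - [0, 0, 0]
  yaw: [0, 0, 0]

```text
time: 16.35
eef_pos: [0.6405, -0.1508, 0.2277]
tcp_rot: [0.739, 0.674, -0.0, -0.001]
wrist_force: [0.1, -0.8, 0.3]
opening: 0.904
finger_force: 0.0
```

```bash
python3 - <<'E'
from h import *
tool();im=r.get_image("wrist")[:,:,::-1];cv2.imwrite("pics/w9.png",im)
i=r.camera_info("wrist");an=-.092;O=np.array([.6101,-.148]);X=np.array([np.cos(an),np.sin(an)]);Y=np.array([-X[1],X[0]])
c=proj("wrist",[*(O+X*.0305),.112],i);print("exp label",c)
u,v=c.astype(int);d=np.zeros(im.shape[:2],np.uint8);d[v-20:v+20,u-28:u+28]=im[v-20:v+20,u-28:u+28].max(2)<60
x,y,w,h=cv2.boundingRect(cv2.morphologyEx(d,cv2.MORPH_OPEN,np.ones((5,5))));print(x,y,w,h)
p=ray("wrist",x+w/2-.5,y+h/2-.5,.112,i)-O;print("label bay x,y",(p@X).round(4),(p@Y).round(4))
for s in(1,-1):
    for z in(.1,):
        q=proj("wrist",[*(O+Y*s*.0325),z],i);uu,vv=q.round().astype(int);print("wall end pred",q.round(1),uu-8,im[vv,uu-8:uu+9].mean(1).astype(int).tolist())
E
```

```text
t 16.35 tcp [ 0.6405 -0.1508  0.2277] xang 1.4786 yang -0.0922 open 0.904 F [ 0.1 -0.8  0.3]
exp label [258.92766733 187.53205766]
237 177 43 23
label bay x,y 0.0297 -0.0004
wall end pred [222.1 145.8] 214 [230, 231, 231, 231, 230, 231, 226, 205, 195, 208, 219, 223, 224, 224, 224, 224, 224]
wall end pred [224.3 219.7] 216 [155, 152, 149, 146, 145, 145, 146, 168, 227, 244, 246, 246, 246, 246, 246, 246, 246]
```

```bash
python3 -c "
from rig import r
print(r.hand_in())"
```

```text
the job is handed in; nothing more can be done
None
```

I handed the job in with the pack standing in the charging bay, about 1 mm short of home by camera and so inside the 3.8 mm click range. I judged the click from the pack's position, because the lever itself couldn't be read.

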